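# Load the engraver's feed rack and hold its enable key turned

### The job

Stand the light wooden plaque from the easel on edge in the empty slot of the feed rack that has the yellow tabs, centred and fully down, and let go of it. Then put the teal-headed key into the engraver's key switch, working it past the sticky pins until its head sits on the collar, and turn it a quarter turn clockwise. The switch springs back, so finish while still gripping the key and holding it turned; leave everything else where it stands.

Things in the scene. Friction and masses are not known exactly. Their poses are not given: they have to be found in the camera images.
- wood_plaque_center (a point): centre of the light wooden plaque, a loose plate 100 wide (x) x 8 thick (y) x 100 mm high (z), 90 g. At the start it leans in the easel, z 15 degrees off vertical, its top towards its own -y (the robot's side). Grip it across the thickness in its upper third, middle of its width, fingers along its -z
- wood_foot (a point): middle of the underside of the same plaque, 50 mm below its centre; same axes
- easel: fixed grey and dark steel easel, base 110 x 110 x 8 mm; origin at table height under the plaque's lower edge, which lies 34 mm above the table; x along the plaque's width. The plaque leans on two posts on its -y side, 70 mm apart inside, reaching 60 mm up the plaque; an 8 mm lip holds its foot in front
- slot (a point): middle of the floor (10 mm above the table) of the marked empty slot; x along the slot, y across it, z up. The slot is 10.5 mm wide and 120 mm long, its aluminium walls are 18 mm high and flare over a further 8 mm to a 20.5 mm wide mouth, 26 mm above this point. Two yellow tabs lie at its ends, 65 mm from this point
- rack: fixed feed rack, black base 130 x 175 x 10 mm with three like slots along its x, 55 mm apart across (at y = -55, 0, 55 mm); origin under its centre at table height. Two slots are full, which ones varies
- navy_plaque_center (a point): centre of a loose navy plaque 100 wide x 80 high x 8 mm standing in another slot; stays there
- black_plaque_center (a point): centre of a loose black plaque 100 wide x 80 high x 8 mm standing in another slot; stays there
- teal_key_head (a point): centre of the teal plastic head, 32 wide (x) x 10 thick (y) x 48 mm high (z), of the key to use, which stands upright in the key block. Blade tip 60 mm below this point. Key 84 mm long, 50 g. Grip the head across its thickness at this height or up to 8 mm above, fingers pointing down; lift 45 mm to clear the block
- teal_key_shoulder (a point): middle of the underside of the teal head, 24 mm below its centre; same axes. Below it a round neck of 5 mm, 16 mm long, then a steel blade 14 (x) x 4.5 (y) x 20 mm whose last 3 mm narrow to 9 x 3 mm
- red_key_head (a point): centre of the head of a like key with a red head in the same block; stays there
- key_block: fixed wooden block 130 (x) x 50 (y) x 42 mm with two key slots 64 mm apart along x (the keys' heads rest on its top, their wide side along its x); which key is where varies
- lock_mouth (a point): centre of the keyway's mouth, level with the top of its square 40 mm steel collar, 68 mm above the table, 8 mm above the console's top; x along the keyway, z up. Keyway 16.5 (x) x 6.6 mm (y), mouth bevelled 4 mm wider all round, 5 mm deep. The key fits either way round; turn it only when home, that is when the underside of its head sits on the collar (tip 36 mm below this point)
- console: fixed grey console, 140 (x) x 212 (y) x 60 mm, x along the keyway; origin at table height under the key switch, which lies near its +y end. A red stop knob (36 mm wide, up to 90 mm above the table) stands 107 mm from the key switch towards -y
- lock (a joint): turn of the lock cylinder, rad: 0 at rest, grows clockwise seen from above, stop at 1.6; a spring (0.08 N m at a quarter turn) turns it back. About 0.2 rad of play: turn the key some 1.7 rad. Two sticky pins are felt with the tip about 20 and 27 mm below the mouth: each gives way to 6 to 15 N straight down, or less if the key is rocked a few mm along x or y
- spray: loose yellow bottle, 60 mm across, 170 mm high, origin under its centre
- mug: loose white mug, 76 mm across, 90 mm high, origin under its centre
- tape: loose orange tape roll, 84 mm across, 25 mm high, origin under its centre
- driver: loose screwdriver lying on the table, origin under its middle, along its x
There are look-alikes about, which are no part of the job. Of the things that look like the part that bears wood_plaque_center, the smaller one is meant.

How it is judged:
On the way, in this order (a step that is already met when the one before it is completed fails the run):
1. the wooden plaque stands on edge in the marked slot, released (horizontal distance between wood_foot and slot below 0.025 m and z of wood_foot in the frame of slot below 0.006 m and y of wood_foot in the frame of slot between -0.006 and 0.006 m and angle between wood_foot's own z axis and vertical below 0.2 rad and angle between the y axis of wood_foot and the y axis of slot, either way round below 0.2 rad and contact force between the fingers and wood_plaque below 0.1 N), for 0.2 s.
2. the teal key is home in the key switch, not yet turned (horizontal distance between teal_key_shoulder and lock_mouth below 0.004 m and z of teal_key_shoulder in the frame of lock_mouth below 0.003 m and angle between teal_key_shoulder's own z axis and vertical below 0.12 rad and value of joint lock below 0.5 rad), for 0.05 s.
At the end, for the whole second after the job is handed in: Plaque released in the marked slot: foot within 6 mm of its floor and across, 25 mm along, under 0.2 rad off. Teal key home: head within 3 mm of the collar, 4 mm off axis, upright to 0.12 rad; lock turned past 1.25 rad; fingers still grip the key (over 2 N) (all of step 1 and horizontal distance between teal_key_shoulder and lock_mouth below 0.004 m and z of teal_key_shoulder in the frame of lock_mouth below 0.003 m and angle between teal_key_shoulder's own z axis and vertical below 0.12 rad and value of joint lock above 1.25 rad and contact force between the fingers and teal_key above 2 N); the arm keeps its last pose, push and grip.
It fails at once if the red key or a plaque that was in the rack is displaced by more than 30 mm (distance of any of red_key_head, navy_plaque_center, black_plaque_center from where it was at the start of the episode above 0.03 m).
It fails at once if the bottle, mug, tape roll or screwdriver is displaced by more than 30 mm (distance of any of spray, mug, tape, driver from where it was at the start of the episode above 0.03 m).
It also fails if it takes over 58 s, if anything falls off the work surface, if the arm or the gripper's body presses on something with over 40 N, if the wrist force passes 120 N, or if a joint passes its speed limit or range.

### The arm

A 6-joint arm with a two-finger parallel gripper is mounted at the origin on the work surface. World frame = base frame: x ahead of the robot, y to its left, z up, the work surface at z = 0. Lengths are in m, angles in rad, forces in N, time in s.
With the tool pointing down it reaches from about 0.35 to 0.975 m from the base axis. Payload 4.9 kg.
Tool frame: the origin (TCP) lies midway between the tips of the shut fingers; the grasp point (between the pads) lies 19 mm behind it; z points along the fingers, y is the direction in which the jaws open and shut (so a half turn about z gives the same grasp; the last joint's range is limited). The gripper opens to 85 mm and grips with 20 to 120 N. Pads are 22 mm wide; open, the fingers measure 114 mm over their backs; the gripper's body (76 mm by 85 mm) begins 54 mm behind the grasp point. The pads swing forward as they close: fully open they stand 13 mm farther back than shut.
Start: joints at [1.004, 0.053, 1.613, -0, 1.476, -0.119], TCP at [0.271, 0.563, 0.231] pointing down, gripper open.
Joint ranges: [-3.01, 3.01], [-1.01, 2.22], [0.06, 2.58], [-1.02, 4.17], [0.09, 2.62], [-3.14, 3.14]. Speed limits (rad/s): [2.57, 2.57, 3.14, 3.14, 3.14, 3.14].

### API

Orientations are given as a rotation vector (axis times angle).
In Python, from station import ctrl gives the robot as it stands.
- The arm moves only by the tool jog_arm, never from a script. Its argument "steps" is a list of rows, each an object of numbers: "dx", "dy", "dz": the shift along the world's x, y, z in units of 60 mm (1.0 is 60 mm); "twist": the turn about the world's z in units of 10 degrees (1.0 is 10 degrees). A call has 1 to 5 rows; each row is the pose to reach, as a shift and turn from the pose measured when the call began; what a row does not reach only later rows make up. A row lasts 1/8 s, in which the tool goes at most 62.5 mm and 10.7 degrees, less where a joint would pass 70% of its speed; a pose out of reach is approached as far as the arm can. A call with a gripper value outside its range is refused whole. "gripper" is the closure in counts, from 0 (fully open) to 255 (shut), set as the call begins (left out, the last holds). The fingers move at their own pace and stop on an object; "newtons" is the grip in N (left out, the last holds). Time passes only in rows, so rows that repeat a pose let the fingers close. It gives the time, the measured TCP pose, the force and the opening at its end, in the units of the state.
- ctrl.get_obs(): the state, without advancing time (a new reading comes with each control period).
- ctrl.get_image(name): name is "side" or "top" or "wrist"; returns a dict with "frame" (420x560x3 uint8, red, green, blue), "range_z" (420x560 float32, m along the optical axis (not along the pixel's ray), 0 where there is no reading), "fx", "fy", "cx", "cy" (pixels), "D" ([k1, k2, p1, p2, k3] as OpenCV has them; the pictures are not rectified), "extrinsics" (4x4, takes a point from camera to world coordinates). Camera axes: x right, y down, z forward; pixel columns grow to the right and rows downward; lengths in m; the calibration is good to about 2 mm. A picture is of the moment at which its call begins.
- ctrl.finish_job(): hands the job in, once; it reports no verdict.
The state is a dict: "t": time; "q": joint angles; "dq": joint speeds; "effort": joint torques, N m; "tool_pos": TCP position; "tool_rot": TCP orientation; "contact_force": force on the tool from outside, world axes, zero at the start; "wrist_torque": the same for the moment, N m; "opening": finger opening in m.
Only numpy, scipy, OpenCV 4.12 (cv2) and the standard library are available. Lean on these libraries where they do the work, as an engineer would, in place of code of your own. Each camera call takes 0.05 s, during which the arm holds its last target.

## Working session

There is one attempt and no reset: what is moved stays moved. The work goes in short steps, Python scripts to look and compute and a tool call to move; the robot and the scene stay as the last step left them, time stands still between calls to the robot, and variables do not carry over. Pictures are saved under pics/ and viewed, and the job is handed in when it is done.

Besides the shell and the picture viewer there is one more tool, called after "Emit:" as a command line: name --argument value ..., lists and objects as JSON in quotes. jog_arm: Moves the arm, as the interface text tells. Its arguments: {"type":"object","properties":{"steps":{"type":"array"},"gripper":{"type":"number"},"newtons":{"type":"number"}},"required":["steps"]}

```bash
ls; mkdir -p pics; cat > h.py <<'E'
import numpy as np, cv2
from station import ctrl
from scipy.spatial.transform import Rotation as R
def snap(name,tag):
    im=ctrl.get_image(name); np.savez(f'{tag}.npz',**im)
    cv2.imwrite(f'pics/{tag}.png',cv2.cvtColor(im['frame'],cv2.COLOR_RGB2BGR)); return im
def load(tag): return dict(np.load(f'{tag}.npz'))
def cloud(im):
    z=im['range_z'];h,w=z.shape
    K=np.array([[im['fx'],0,im['cx']],[0,im['fy'],im['cy']],[0,0,1]],float)
    v,u=np.mgrid[:h,:w]
    p=cv2.undistortPoints(np.stack([u,v],-1).reshape(-1,1,2).astype(np.float64),K,im['D'].astype(float)).reshape(h,w,2)
    P=np.dstack([p*z[...,None],z]); E=im['extrinsics']
    W=P@E[:3,:3].T+E[:3,3]; W[z<=0]=np.nan; return W
def crop(tag,u0,v0,u1,v1,s,out):
    im=cv2.imread(f'pics/{tag}.png'); cv2.imwrite(f'pics/{out}.png',cv2.resize(im[v0:v1,u0:u1],None,fx=s,fy=s,interpolation=cv2.INTER_CUBIC))
def obs():
    o=ctrl.get_obs(); print({k:np.round(o[k],4).tolist() for k in ['t','q','tool_pos','tool_rot','contact_force','opening']})
    return o
E
python3 - <<'E'
from h import *
obs()
for n in ['side','top','wrist']:
    im=snap(n,n+'0'); print(n,im['fx'],im['extrinsics'].round(3).tolist())
E
```

```text
pics
{'t': 0.0, 'q': [1.004, 0.0533, 1.6143, 0.0, 1.476, -0.119], 'tool_pos': [0.2703, 0.5629, 0.2301], 'tool_rot': [-0.6973, -3.0625, 0.003], 'contact_force': [-0.0643, -0.5572, 0.3826], 'opening': 0.0856}
side 379.50023123747843 [[0.986, -0.074, 0.152, 0.383], [-0.169, -0.503, 0.848, -1.087], [0.014, -0.861, -0.508, 0.759], [0.0, 0.0, 0.0, 1.0]]
top 399.3514497337517 [[-0.005, -0.979, 0.205, 0.252], [-1.0, 0.005, 0.0, 0.08], [-0.001, -0.205, -0.979, 1.692], [0.0, 0.0, 0.0, 1.0]]
wrist 293.80252224365717 [[0.433, 0.857, 0.278, 0.199], [0.901, -0.411, -0.136, 0.598], [-0.002, 0.31, -0.951, 0.373], [0.0, 0.0, 0.0, 1.0]]
```

View pics/side0.png

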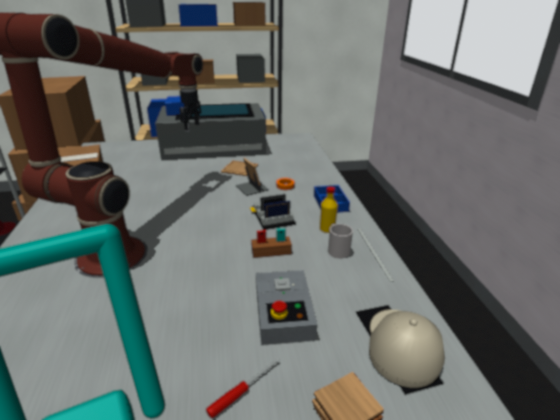

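View pics/top0.png

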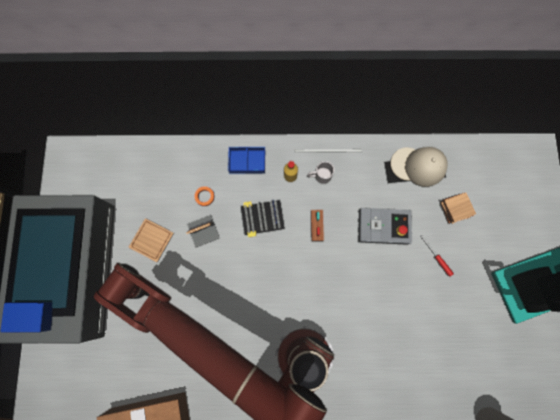

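View pics/wrist0.png

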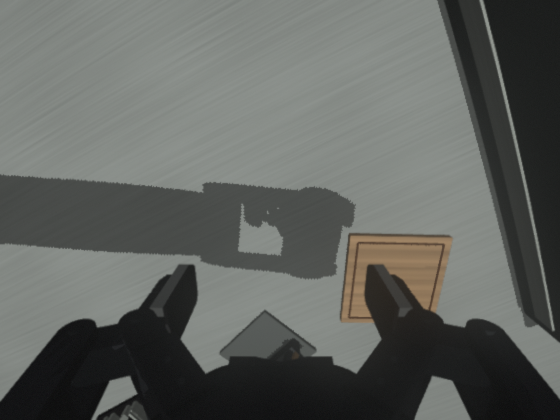

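Top view: the easel with the plaque is at (203,232). The bigger wood board lies flat at (150,240) and a wood stack is at (458,208). The rack is at (263,217), the key block at (317,225) and the console at (385,225). I'll enlarge and measure.

```bash
python3 - <<'E'
from h import *
crop('top0',120,180,340,260,3.6,'c_top1')
crop('top0',290,180,430,260,5,'c_top2')
crop('side0',205,140,345,260,5,'c_side1')
W=cloud(load('top0'))
for n,(u,v) in dict(flat=(150,240),easelplq=(203,229),easelbase=(208,240),tabA=(248,205),tabB=(251,233),rack=(263,217),block=(317,237),console=(372,238),knob=(402,230),mug=(324,174),table=(250,280)).items(): print(n,W[v,u].round(3))
E
```

```text
flat [0.473 0.646 0.009]
easelplq [0.52  0.423 0.005]
easelbase [0.472 0.399 0.009]
tabA [0.619 0.23  0.024]
tabB [0.499 0.217 0.02 ]
rack [0.565 0.166 0.032]
block [ 0.478 -0.06   0.04 ]
console [ 0.47  -0.284  0.061]
knob [ 0.498 -0.401  0.091]
mug [ 0.76  -0.1    0.008]
table [0.304 0.22  0.006]
```

View pics/c_top1.png

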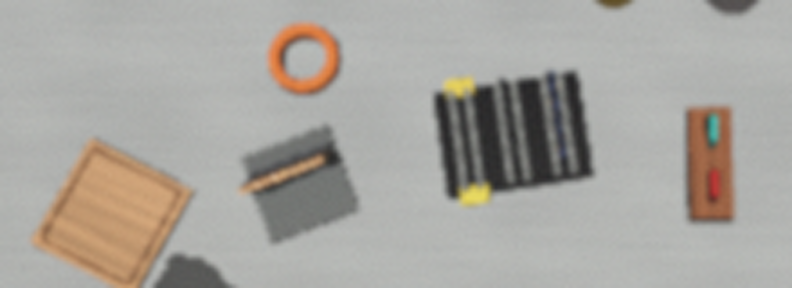

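View pics/c_top2.png

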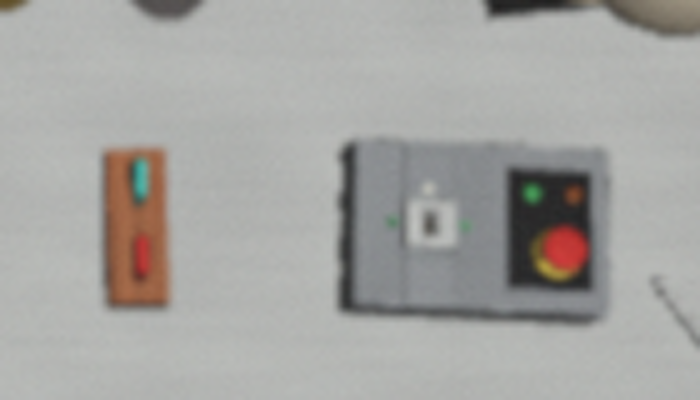

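View pics/c_side1.png

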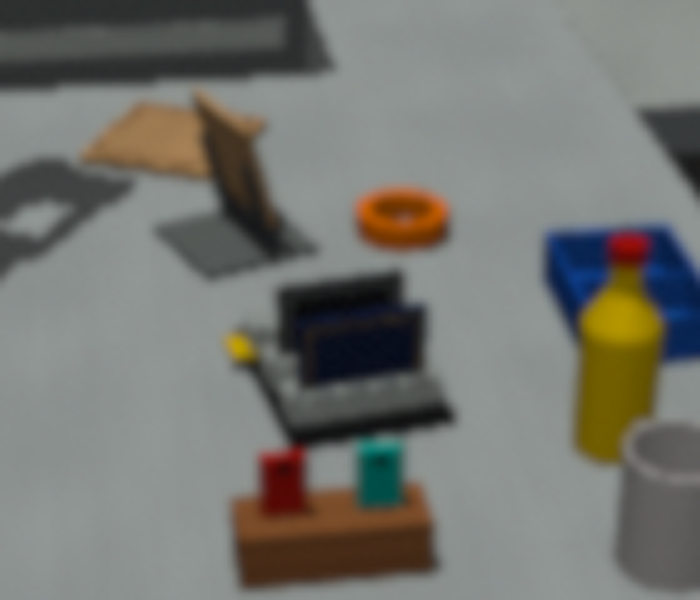

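```bash
python3 - <<'E'
from h import *
o=obs(); M=R.from_rotvec(o['tool_rot']).as_matrix(); print(M.round(3))
im=load('wrist0'); E=im['extrinsics']; print((M.T@(E[:3,3]-o['tool_pos'])).round(4),(M.T@E[:3,:3]).round(3))
W=cloud(im)
f=im['frame'].astype(int)
for u,v in [(400,280),(265,315),(222,350),(290,345),(265,345)]: print(u,v,W[v,u].round(4))
crop('wrist0',200,290,340,360,5,'c_w0')
# top cloud extraction
W=cloud(load('top0'))
def box(u0,v0,u1,v1,zmin):
    P=W[v0:v1,u0:u1].reshape(-1,3); P=P[P[:,2]>zmin]; r=cv2.minAreaRect(P[:,:2].astype(np.float32)); print(len(P),r,P[:,2].max().round(3), np.median(P[:,2]).round(3))
box(180,205,228,252,0.06); box(180,205,228,252,0.0065)
box(305,200,330,250,0.03);box(355,195,420,250,0.05);box(185,180,220,210,.018)
E
```

```text
{'t': 0.15, 'q': [1.004, 0.0532, 1.614, 0.0, 1.476, -0.119], 'tool_pos': [0.2704, 0.563, 0.2303], 'tool_rot': [-0.6974, -3.0626, 0.0023], 'contact_force': [-1.0529, 0.4106, 0.7733], 'opening': 0.0855}
[[-0.901  0.433 -0.001]
 [ 0.433  0.901 -0.001]
 [ 0.    -0.002 -1.   ]]
[ 0.0797  0.0009 -0.1425] [[ 0.    -0.951 -0.31 ]
 [ 1.     0.    -0.   ]
 [ 0.    -0.31   0.951]]
400 280 [0.2881 0.6165 0.2552]
265 315 [0.4444 0.4541 0.0085]
222 350 [0.4771 0.3614 0.0053]
290 345 [0.5043 0.4669 0.0167]
265 345 [0.4942 0.4291 0.009 ]
79 ((0.5131605267524719, 0.42216166853904724), (0.02756231091916561, 0.09581896662712097), 23.37215232849121) 0.139 0.128
596 ((0.5263582468032837, 0.42032700777053833), (0.19762223958969116, 0.20126788318157196), 1.087678074836731) 0.139 0.011
376 ((0.5315474271774292, -0.05952346324920654), (0.13103169202804565, 0.05018956586718559), 0.5670068264007568) 0.102 0.044
1723 ((0.5256250500679016, -0.34323781728744507), (0.21602804958820343, 0.14188967645168304), 87.55545043945312) 0.103 0.061
165 ((0.6648313999176025, 0.4228929579257965), (0.08190760016441345, 0.08188261836767197), 2.0829155445098877) 0.038 0.025
```

View pics/c_w0.png

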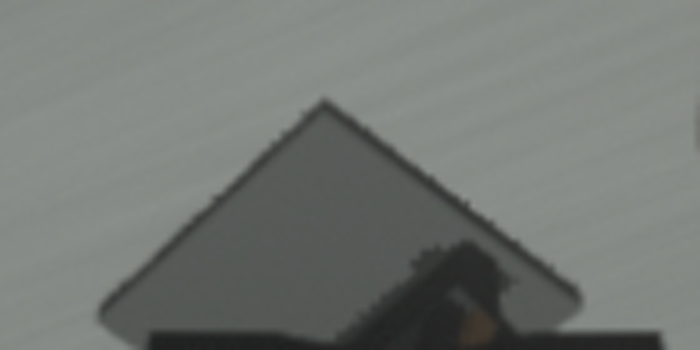

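Emit:
jog_arm --steps '[{"dx": 0.8, "dy": -0.6, "dz": 0.1, "twist": -0.9}, {"dx": 1.6, "dy": -1.2, "dz": 0.3, "twist": -1.8}, {"dx": 2.4, "dy": -1.8, "dz": 0.5, "twist": -2.7}, {"dx": 3.2, "dy": -2.4, "dz": 0.5, "twist": -3.4}, {"dx": 4.0, "dy": -3.0, "dz": 0.5, "twist": -4.1}]'

```text
t: 0.78
tool_pos: [0.5116, 0.3816, 0.2603]
tool_rot: [-1.731, -2.621, 0.002]
contact_force: [0.3, 0.5, 0.0]
opening: 0.0856
```

Emit:
jog_arm --steps '[{"dx": 0.6, "dy": -0.6}, {"dx": 0.6, "dy": -0.6}]'

```text
validation failed for argument at $.st...
```

```bash
python3 - <<'E'
from h import *
obs(); snap('wrist','w1')
E
```

```text
{'t': 0.775, 'q': [0.5241, 0.0691, 1.5476, 0.0005, 1.5263, 0.1206], 'tool_pos': [0.5116, 0.3816, 0.2603], 'tool_rot': [-1.7307, -2.6206, 0.0016], 'contact_force': [0.2693, 0.5144, 0.0138], 'opening': 0.0856}
```

View pics/w1.png

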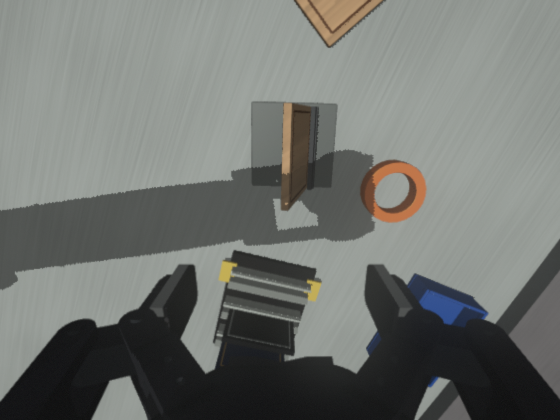

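The wrist view shows the easel with the leaning plaque, top edge from (288,105) to (288,207). The rack's empty slot lies between the yellow tabs at (227,271) and (314,290). The larger board at the top and the tape roll are clear of it. The second call was refused, probably because rows need all keys. Measuring from this view.

```bash
python3 - <<'E'
from h import *
im=load('w1');W=cloud(im);f=im['frame']
crop('w1',200,90,350,340,2.4,'c_w1')
P=W[95:215,270:325].reshape(-1,3)
T=P[(P[:,2]>0.122)]; print('top',len(T),cv2.minAreaRect(T[:,:2].astype(np.float32)),T[:,2].max())
# front face (normal) 
h=f[95:215,270:325].reshape(-1,3).astype(int)
m=(P[:,2]>0.05)&(P[:,2]<0.118)&(h[:,0]-h[:,2]>25)
Q=P[m]; c=Q.mean(0); n=np.linalg.svd(Q-c)[2][2]; n*=np.sign(n[0]); print('face',len(Q),c.round(4),n.round(3),np.degrees(np.arctan2(n[1],n[0])),np.degrees(np.arcsin(n[2])), np.abs((Q-c)@n).mean(),Q[:,2].min(),Q[:,2].max())
for z0 in (0.06,0.08,0.1,0.11):
    s=Q[abs(Q[:,2]-z0)<.005]; print(z0,len(s),s.mean(0).round(4))
# tabs
hsv=cv2.cvtColor(f,cv2.COLOR_RGB2HSV)
y=((hsv[...,0]>20)&(hsv[...,0]<35)&(hsv[...,1]>150)&(hsv[...,2]>120)).astype(np.uint8)
n_,l,st,ce=cv2.connectedComponentsWithStats(y)
for i in range(1,n_):
    if st[i,4]>30:
        p=W[l==i]; p=p[~np.isnan(p[:,0])]; print(st[i],ce[i],p.mean(0).round(4),np.median(p,0).round(4),p[:,2].min(),p[:,2].max())
E
```

```text
top 1144 ((0.5015581846237183, 0.42105957865715027), (0.010241551324725151, 0.10036151111125946), 21.571165084838867) 0.1336994116244929
face 323 [0.509  0.4389 0.0907] [0.897 0.357 0.262] 21.689704836439223 15.178864980996162 0.00011195647837168525 0.050140949646122035 0.11741466978137372
0.06 26 [0.5194 0.435  0.0607]
0.08 45 [0.5122 0.4384 0.0804]
0.1 62 [0.5059 0.4398 0.0999]
0.11 78 [0.5028 0.4403 0.1099]
```

View pics/c_w1.png

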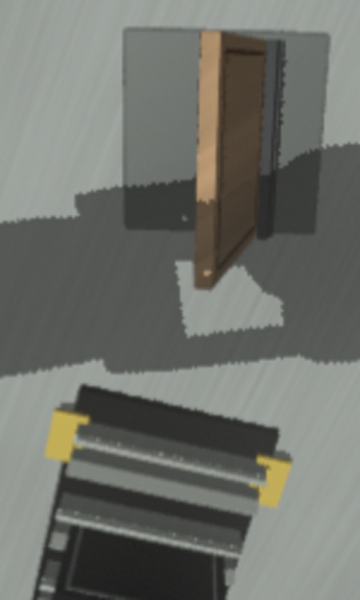

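```bash
python3 - <<'E'
from h import *
im=load('w1');W=cloud(im);f=im['frame']
crop('w1',205,245,335,360,6,'c_w1b')
hsv=cv2.cvtColor(f,cv2.COLOR_RGB2HSV)
for u,v in [(228,271),(314,290)]: print(f[v,u],hsv[v,u],W[v,u].round(4))
y=((hsv[...,0]>17)&(hsv[...,0]<35)&(hsv[...,1]>120)&(hsv[...,2]>90)).astype(np.uint8); y[:245]=0; y[320:]=0;y[:,:210]=0;y[:,330:]=0
n_,l,st,ce=cv2.connectedComponentsWithStats(y)
for i in range(1,n_):
    if st[i,4]>30:
        p=W[l==i]; p=p[~np.isnan(p[:,0])]; print(st[i],ce[i],p.mean(0).round(4),p[:,2].min(),p[:,2].max(),cv2.minAreaRect(p[:,:2].astype(np.float32)))
for u in (250,270,290):
    print(u)
    for v in range(250,350,2): print(v,W[v,u].round(4),f[v,u], end=' | ')
    print()
E
```

```text
[194 174  86] [ 24 142 194] [0.4956 0.2193 0.0154]
[193 173  88] [ 24 139 193] [0.6279 0.2399 0.015 ]
[220 261  17  21 206] [226.2961165  270.18446602] [0.4928 0.2188 0.0142] 0.011077875686963612 0.0157686703649908 ((0.49487876892089844, 0.2173878252506256), (0.0200198981910944, 0.032693248242139816), 6.61640739440918)
[307 280  14  21 168] [313.26785714 289.26190476] [0.6267 0.24   0.0141] 0.011688556388434468 0.016082713925719805 ((0.6239250302314758, 0.23676937818527222), (0.02132074534893036, 0.03330850601196289), 7.963998794555664)
250
250 [0.5145 0.2575 0.0011] [151 157 151] | 252 [5.158e-01 2.541e-01 3.000e-04] [138 143 138] | 254 [0.5168 0.2522 0.0029] [48 50 47] | 256 [0.5173 0.2529 0.0102] [44 45 43] | 258 [0.5186 0.2491 0.0088] [47 47 45] | 260 [0.5199 0.2456 0.0082] [47 48 46] | 262 [0.521  0.2434 0.0098] [47 47 45] | 264 [0.5223 0.2396 0.0087] [47 47 45] | 266 [0.5235 0.2364 0.0086] [48 47 46] | 268 [0.5246 0.2342 0.0104] [59 60 57] | 270 [0.5252 0.2339 0.0154] [76 78 74] | 272 [0.526  0.2329 0.0192] [74 76 73] | 274 [0.5264 0.2339 0.0262] [84 87 83] | 276 [0.5273 0.2321
[... 4903 characters left out ...]
] [72 74 71] | 316 [0.6091 0.1904 0.0275] [84 87 83] | 318 [0.6082 0.1919 0.0343] [104 107 103] | 320 [0.6093 0.1894 0.0355] [130 134 129] | 322 [0.6122 0.1831 0.0315] [48 50 48] | 324 [0.6119 0.1834 0.0364] [43 44 42] | 326 [0.6123 0.1822 0.0394] [45 46 45] | 328 [0.6117 0.1832 0.0451] [44 46 44] | 330 [0.6116 0.1831 0.0494] [44 46 44] | 332 [0.6118 0.1825 0.0529] [46 47 46] | 334 [0.6116 0.1827 0.0573] [47 49 47] | 336 [0.6112 0.1832 0.062 ] [47 48 47] | 338 [0.6112 0.183  0.0658] [50 53 51] | 340 [0.6111 0.1829 0.0697] [50 52 50] | 342 [0.6109 0.1831 0.0738] [48 50 49] | 344 [0.6111 0.1825 0.0769] [54 56 55] | 346 [0.6108 0.1829 0.0812] [54 56 54] | 348 [0.6106 0.183  0.085 ] [51 52 51] |
```

View pics/c_w1b.png

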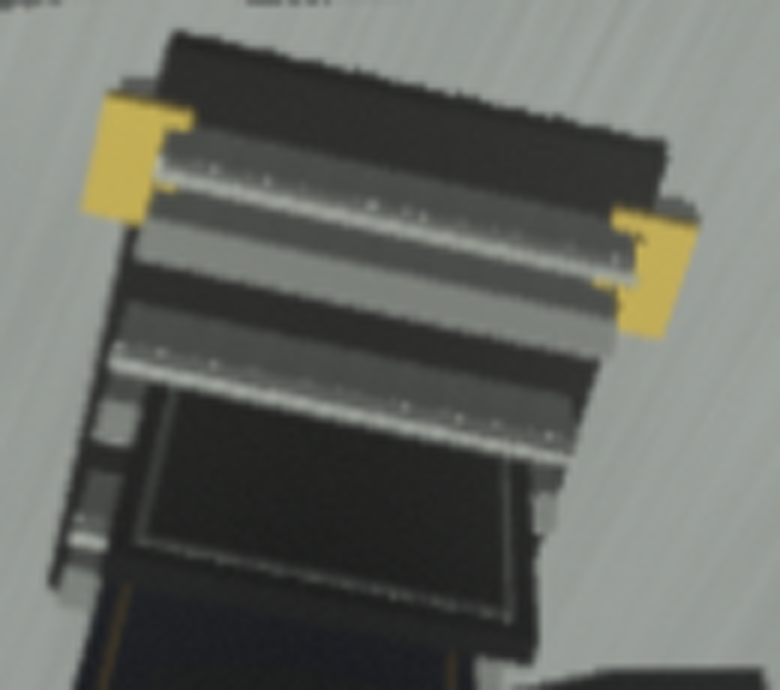

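Plaque normal is yaw 21.6° with a 15.2° lean, both as given. Slot centre is about (0.559, 0.2265) with yaw 8.65°; the tabs measure 130 mm apart, which is consistent. The easel plaque measures 100 mm wide and the board lying flat is clearly larger (about 140 mm), so the easel one is meant. Moving above the grasp, then down.

Emit:
jog_arm --steps '[{"dx": -0.12, "dy": 0.68, "dz": 0, "twist": -0.17}, {"dx": -0.12, "dy": 0.68, "dz": -0.9, "twist": -0.17}, {"dx": -0.12, "dy": 0.68, "dz": -1.7, "twist": -0.17}, {"dx": -0.12, "dy": 0.68, "dz": -2.4, "twist": -0.17}, {"dx": -0.12, "dy": 0.68, "dz": -2.75, "twist": -0.17}]'

```text
t: 1.45
tool_pos: [0.5078, 0.4165, 0.0912]
tool_rot: [1.78, 2.586, -0.012]
contact_force: [-0.2, 1.0, 0.6]
opening: 0.0852
```

```bash
python3 - <<'E'
from h import *
o=obs(); print(R.from_rotvec(o['tool_rot']).as_matrix()[:,1]); snap('wrist','w2')
E
```

```text
{'t': 1.45, 'q': [0.5758, 0.2478, 1.6395, -0.0051, 1.2603, 0.2122], 'tool_pos': [0.5078, 0.4165, 0.0912], 'tool_rot': [1.7799, 2.586, -0.0116], 'contact_force': [-0.2147, 0.9779, 0.5839], 'opening': 0.0852}
[ 0.93405928  0.3570854  -0.00482426]
```

View pics/w2.png

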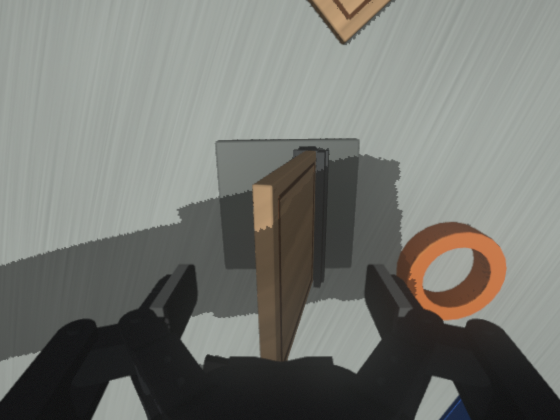

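The plaque edge (265–285 px) sits between the fingers (190/370), but the arm hadn't quite settled. Correcting, then closing gently.

Emit:
jog_arm --steps '[{"dx": -0.05, "dy": 0.1, "dz": 0.06, "twist": 0}, {"dx": -0.05, "dy": 0.1, "dz": 0.06, "twist": 0}]'

```text
t: 1.75
tool_pos: [0.505, 0.4233, 0.0954]
tool_rot: [1.779, 2.586, -0.009]
contact_force: [0.2, 0.2, 0.1]
opening: 0.0854
```

Emit:
jog_arm --steps '[{"dx": 0, "dy": 0, "dz": 0, "twist": 0}, {"dx": 0, "dy": 0, "dz": 0, "twist": 0}, {"dx": 0, "dy": 0, "dz": 0, "twist": 0}, {"dx": 0, "dy": 0, "dz": 0, "twist": 0}]' --gripper 180 --newtons 20

```text
t: 2.25
tool_pos: [0.5051, 0.4233, 0.0954]
tool_rot: [1.779, 2.586, -0.009]
contact_force: [-0.4, 0.8, 0.6]
opening: 0.0248
```

Emit:
jog_arm --steps '[{"dx": 0.15, "dy": 0.06, "dz": 0, "twist": 0}, {"dx": 0.3, "dy": 0.12, "dz": 0, "twist": 0}, {"dx": 0.3, "dy": 0.12, "dz": 0, "twist": 0}]' --gripper 195

```text
t: 2.62
tool_pos: [0.524, 0.4307, 0.0954]
tool_rot: [1.779, 2.586, -0.009]
contact_force: [-0.1, 0.2, 1.1]
opening: 0.0202
```

```bash
python3 - <<'E'
from h import *
o=obs(); snap('wrist','w3')
E
```

```text
{'t': 2.625, 'q': [0.5803, 0.2884, 1.5827, -0.0049, 1.2746, 0.2165], 'tool_pos': [0.524, 0.4307, 0.0954], 'tool_rot': [1.7795, 2.5856, -0.0089], 'contact_force': [-0.0985, 0.1959, 1.0556], 'opening': 0.0202}
```

View pics/w3.png

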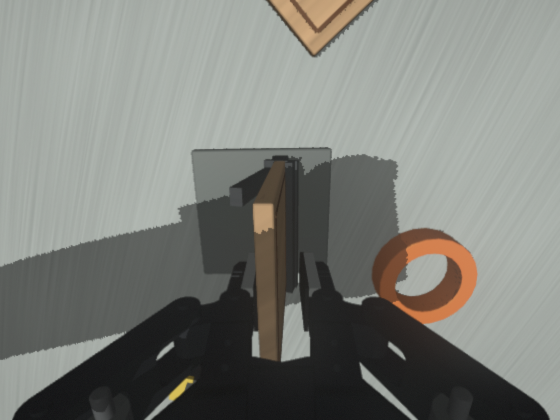

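The plaque (edge at about 265 px) is nearly upright between the pads and off the post. Closing.

Emit:
jog_arm --steps '[{"dx": 0, "dy": 0, "dz": 0, "twist": 0}, {"dx": 0, "dy": 0, "dz": 0, "twist": 0}, {"dx": 0, "dy": 0, "dz": 0, "twist": 0}]' --gripper 255 --newtons 50

```text
t: 3.05
tool_pos: [0.5234, 0.4305, 0.0952]
tool_rot: [1.779, 2.586, -0.01]
contact_force: [-0.8, 0.0, -0.2]
opening: 0.0074
```

Emit:
jog_arm --steps '[{"dx": 0, "dy": 0, "dz": 0.3, "twist": 0}, {"dx": 0, "dy": 0, "dz": 0.8, "twist": 0}, {"dx": 0, "dy": 0, "dz": 1.5, "twist": 0}, {"dx": 0, "dy": 0, "dz": 2.0, "twist": 0}, {"dx": 0, "dy": 0, "dz": 2.0, "twist": 0}]'

```text
t: 3.68
tool_pos: [0.525, 0.4316, 0.2205]
tool_rot: [1.778, 2.584, 0.002]
contact_force: [-0.2, -0.6, -1.2]
opening: 0.0077
```

```bash
python3 - <<'E'
from h import *
o=obs(); M=R.from_rotvec(o['tool_rot']).as_matrix(); snap('wrist','w4'); im=snap('side','s4')
W=cloud(load('w4')); f=load('w4')['frame'].astype(int)
crop('s4',180,90,330,230,4,'c_s4')
P=W.reshape(-1,3); h=f.reshape(-1,3); m=(P[:,2]>.09)&(h[:,0]-h[:,2]>25)
L=(P[m]-o['tool_pos'])@M
print(m.sum(),L.min(0).round(4),L.max(0).round(4),np.median(L,0).round(4))
E
```

```text
{'t': 3.675, 'q': [0.5807, 0.1836, 1.4891, -0.0046, 1.4658, 0.2156], 'tool_pos': [0.525, 0.4316, 0.2205], 'tool_rot': [1.7775, 2.5838, 0.0017], 'contact_force': [-0.2326, -0.6488, -1.2357], 'opening': 0.0077}
2900 [-0.0252 -0.0035 -0.0461] [0.0493 0.0061 0.023 ] [ 0.0184  0.0003 -0.0398]
```

View pics/w4.png

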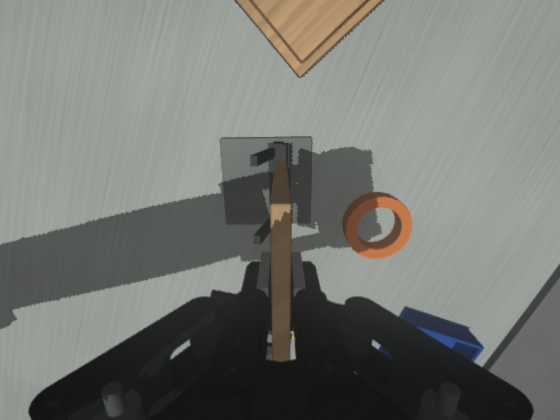

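View pics/c_s4.png

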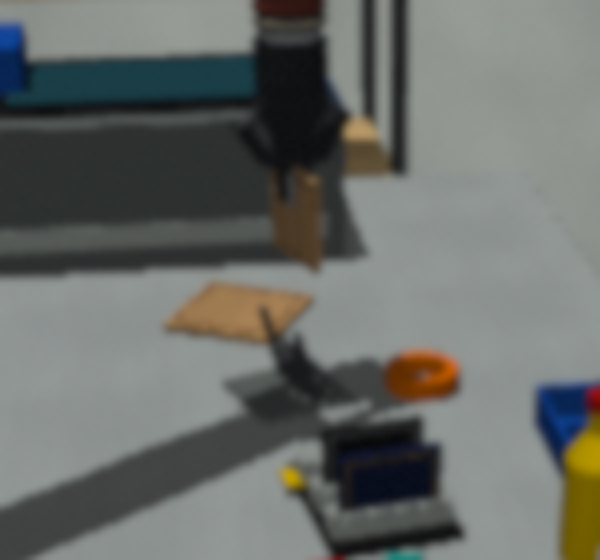

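Plaque is held squarely: opening 7.7 mm, top edge 40 mm above TCP, centred in the jaws. Carrying it to the slot.

Emit:
jog_arm --steps '[{"dx": 0.1, "dy": -0.7, "dz": 0, "twist": 1.0}, {"dx": 0.2, "dy": -1.4, "dz": 0, "twist": 2.0}, {"dx": 0.3, "dy": -2.1, "dz": 0, "twist": 3.0}, {"dx": 0.4, "dy": -2.8, "dz": 0, "twist": 4.0}, {"dx": 0.57, "dy": -3.42, "dz": 0, "twist": 5.0}]'

```text
t: 4.4
tool_pos: [0.5559, 0.2234, 0.2121]
tool_rot: [0.511, 3.099, -0.011]
contact_force: [0.6, 0.3, -0.4]
opening: 0.0071
```

Emit:
jog_arm --steps '[{"dx": 0, "dy": 0, "dz": 0, "twist": 1.0}, {"dx": 0, "dy": 0, "dz": 0, "twist": 2.0}, {"dx": 0, "dy": 0, "dz": 0, "twist": 2.77}, {"dx": 0, "dy": 0, "dz": 0, "twist": 2.77}]'

```text
t: 4.9
tool_pos: [0.5546, 0.223, 0.2095]
tool_rot: [0.243, -3.13, 0.012]
contact_force: [0.2, 0.0, -1.5]
opening: 0.0075
```

```bash
python3 - <<'E'
from h import *
o=obs(); M=R.from_rotvec(o['tool_rot']).as_matrix(); y=M[:,1]; print(np.degrees(np.arctan2(y[1],y[0])))
d=np.array([.5594,.2265,.07])-o['tool_pos']; print(d/.06)
snap('wrist','w5')
W=cloud(load('w5')); f=load('w5')['frame'].astype(int)
P=W.reshape(-1,3); h=f.reshape(-1,3)
L=(P-o['tool_pos'])@M; m=(h[:,0]-h[:,2]>25)&(abs(L[:,2]+.04)<.012)&(abs(L[:,1])<.006)&(abs(L[:,0])<.06)
L=L[m];print(len(L),np.polyfit(L[:,0],L[:,2],1),L[:,0].max(),L[:,1].mean())
E
```

```text
{'t': 4.9, 'q': [0.2611, 0.0055, 1.6976, -0.0069, 1.4416, -1.4635], 'tool_pos': [0.5546, 0.223, 0.2095], 'tool_rot': [0.2425, -3.1303, 0.0115], 'contact_force': [0.234, 0.0177, -1.4716], 'opening': 0.0075}
98.86106952687084
[ 0.07938748  0.05849214 -2.32567839]
3142 [ 0.0139341  -0.03970246] 0.04842362703369265 0.0007764856818762913
```

View pics/w5.png

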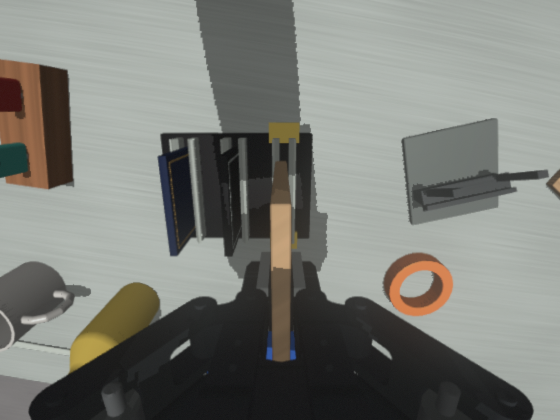

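Tabs at (284,130) and (295,240) line up with the plaque edge (281 px). Descending in two stages.

Emit:
jog_arm --steps '[{"dx": 0.08, "dy": 0.06, "dz": -0.5, "twist": 0}, {"dx": 0.08, "dy": 0.06, "dz": -1.1, "twist": 0}, {"dx": 0.08, "dy": 0.06, "dz": -1.6, "twist": 0}, {"dx": 0.08, "dy": 0.06, "dz": -1.6, "twist": 0}]'

```text
t: 5.45
tool_pos: [0.5568, 0.226, 0.1098]
tool_rot: [0.239, -3.123, 0.014]
contact_force: [-0.9, -0.1, -0.5]
opening: 0.0071
```

```bash
python3 - <<'E'
from h import *
o=obs(); M=R.from_rotvec(o['tool_rot']).as_matrix(); y=M[:,1]; print(np.degrees(np.arctan2(y[1],y[0])))
d=np.array([.5594,.2265,.07])-o['tool_pos']; print(d/.06)
im=snap('wrist','w6')
W=cloud(im);f=im['frame'].astype(int)
L=(W-o['tool_pos'])@M
crop('w6',150,120,420,300,2.9,'c_w6')
E
```

```text
{'t': 5.45, 'q': [0.265, 0.1072, 1.7655, -0.0071, 1.2796, -1.4563], 'tool_pos': [0.5568, 0.226, 0.1098], 'tool_rot': [0.2387, -3.1233, 0.0136], 'contact_force': [-0.9189, -0.0984, -0.5182], 'opening': 0.0071}
98.74372889439151
[ 0.04395271  0.0086974  -0.66267034]
```

View pics/c_w6.png

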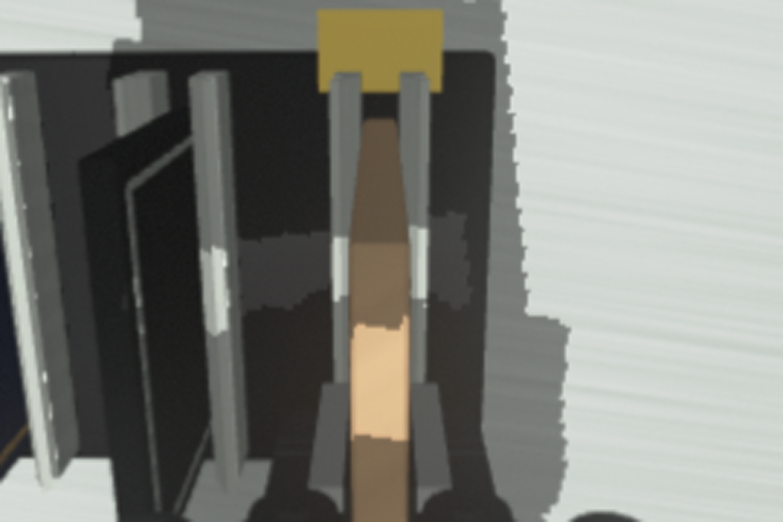

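The plaque sits exactly between the two slot walls. Lowering.

Emit:
jog_arm --steps '[{"dx": 0.04, "dy": 0.01, "dz": -0.25, "twist": 0}, {"dx": 0.04, "dy": 0.01, "dz": -0.45, "twist": 0}, {"dx": 0.04, "dy": 0.01, "dz": -0.6, "twist": 0}, {"dx": 0.04, "dy": 0.01, "dz": -0.66, "twist": 0}, {"dx": 0.04, "dy": 0.01, "dz": -0.66, "twist": 0}]'

```text
t: 6.12
tool_pos: [0.5607, 0.227, 0.0725]
tool_rot: [0.239, -3.127, 0.012]
contact_force: [0.7, -0.5, -0.5]
opening: 0.0075
```

Emit:
jog_arm --steps '[{"dx": -0.01, "dy": 0, "dz": -0.03, "twist": 0}, {"dx": -0.01, "dy": 0, "dz": -0.06, "twist": 0}, {"dx": -0.01, "dy": 0, "dz": -0.08, "twist": 0}]'

```text
t: 6.5
tool_pos: [0.5606, 0.2273, 0.0707]
tool_rot: [0.24, -3.127, 0.013]
contact_force: [-8.3, -2.0, 15.5]
opening: 0.0074
```

Floor contact at 15 N. Releasing with a small opening (black plaque is close by).

Emit:
jog_arm --steps '[{"dx": 0, "dy": 0, "dz": 0.02, "twist": 0}, {"dx": 0, "dy": 0, "dz": 0.02, "twist": 0}, {"dx": 0, "dy": 0, "dz": 0.02, "twist": 0}]' --gripper 190

```text
t: 6.88
tool_pos: [0.5606, 0.2272, 0.0717]
tool_rot: [0.24, -3.127, 0.013]
contact_force: [0.1, 0.2, -0.2]
opening: 0.0217
```

Emit:
jog_arm --steps '[{"dx": 0, "dy": 0, "dz": 0.3, "twist": 0}, {"dx": 0, "dy": 0, "dz": 0.9, "twist": 0}, {"dx": 0, "dy": 0, "dz": 1.6, "twist": 0}, {"dx": 0, "dy": 0, "dz": 2.4, "twist": 0}]'

```text
t: 7.38
tool_pos: [0.5602, 0.2271, 0.2176]
tool_rot: [0.24, -3.127, 0.013]
contact_force: [0.4, 0.3, 0.5]
opening: 0.0216
```

```bash
python3 - <<'E'
from h import *
o=obs(); im=snap('wrist','w7'); snap('side','s7'); crop('s7',180,90,330,230,4,'c_s7')
W=cloud(im);f=im['frame'].astype(int)
a=np.radians(8.65); S=np.array([.5594,.2265,.01]); X=np.array([np.cos(a),np.sin(a)]);Y=np.array([-np.sin(a),np.cos(a)])
P=W.reshape(-1,3);h=f.reshape(-1,3); d=P-S; lx=d[:,:2]@X; ly=d[:,:2]@Y
m=(abs(lx)<.07)&(abs(ly)<.02)&(d[:,2]>.085)&(d[:,2]<.12)&(h[:,0]-h[:,2]>20)
print(m.sum(), np.percentile(lx[m],[1,50,99]),np.percentile(ly[m],[1,50,99]),np.percentile(d[m,2],[5,50,95]))
E
```

```text
{'t': 7.375, 'q': [0.2653, 0.0182, 1.6712, -0.0069, 1.4588, -1.4576], 'tool_pos': [0.5602, 0.2271, 0.2176], 'tool_rot': [0.2396, -3.1272, 0.0126], 'contact_force': [0.3748, 0.3292, 0.5072], 'opening': 0.0216}
954 [-0.04733351 -0.00340201  0.05003144] [-0.002723    0.0009126   0.00499018] [0.09874767 0.10008185 0.10116545]
```

View pics/w7.png

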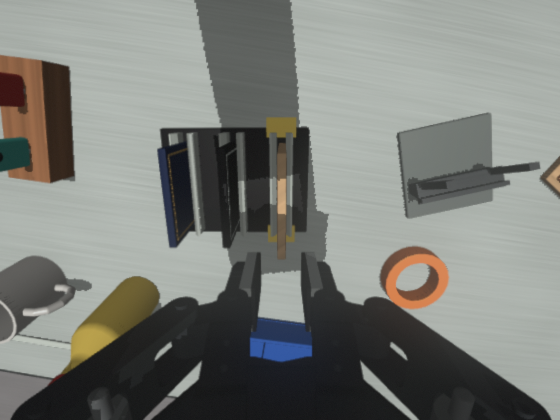

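View pics/c_s7.png

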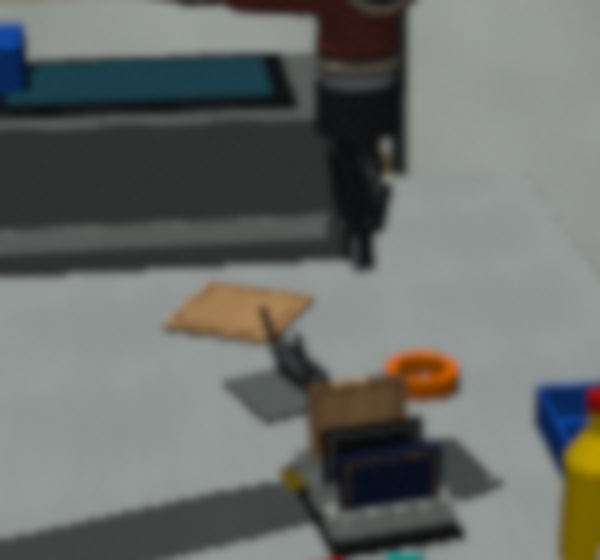

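Plaque is down and released: top is 100 mm above the slot floor, 1 mm off centre both ways. Navy and black plaques are unmoved. On to the key.

```bash
python3 - <<'E'
from h import *
W=cloud(load('top0'))
for n,(u0,v0,u1,v1,z) in dict(spray=(280,155,305,185,.1),mug=(305,158,340,186,.06)).items():
    P=W[v0:v1,u0:u1].reshape(-1,3); P=P[P[:,2]>z]; print(n,len(P),np.median(P,0).round(3),P.min(0).round(3),P.max(0).round(3))
E
```

```text
spray 165 [0.748 0.051 0.12 ] [0.727 0.022 0.1  ] [0.777 0.08  0.179]
mug 139 [ 0.752 -0.087  0.082] [ 0.719 -0.13   0.06 ] [ 0.794 -0.022  0.1  ]
```

Emit:
jog_arm --steps '[{"dx": 0.1, "dy": -0.9, "dz": 0.5, "twist": -0.4}, {"dx": 0.2, "dy": -1.8, "dz": 0.7, "twist": -0.8}, {"dx": 0.3, "dy": -2.7, "dz": 0.7, "twist": -0.8}, {"dx": 0.5, "dy": -3.6, "dz": 0.7, "twist": -0.8}, {"dx": 0.7, "dy": -4.5, "dz": 0.7, "twist": -0.8}]' --gripper 120

```text
t: 8.1
tool_pos: [0.6062, -0.0435, 0.2677]
tool_rot: [-0.021, 3.132, -0.009]
contact_force: [0.5, 1.1, -0.2]
opening: 0.0451
```

Emit:
jog_arm --steps '[{"dx": 0, "dy": -0.35, "dz": 0, "twist": 0}, {"dx": 0, "dy": -0.35, "dz": 0, "twist": 0}]'

```text
t: 8.35
tool_pos: [0.6061, -0.0655, 0.2679]
tool_rot: [-0.017, 3.132, -0.009]
contact_force: [-0.3, 0.4, -0.0]
opening: 0.0454
```

```bash
python3 - <<'E'
from h import *
o=obs(); snap('wrist','w8'); snap('top','t8');crop('t8',120,140,430,260,2.5,'c_t8')
E
```

```text
{'t': 8.35, 'q': [-0.2281, -0.0091, 1.6148, -0.0033, 1.5255, -1.8099], 'tool_pos': [0.6061, -0.0655, 0.2679], 'tool_rot': [-0.0175, 3.1323, -0.0088], 'contact_force': [-0.3338, 0.3774, -0.0051], 'opening': 0.0454}
```

View pics/w8.png

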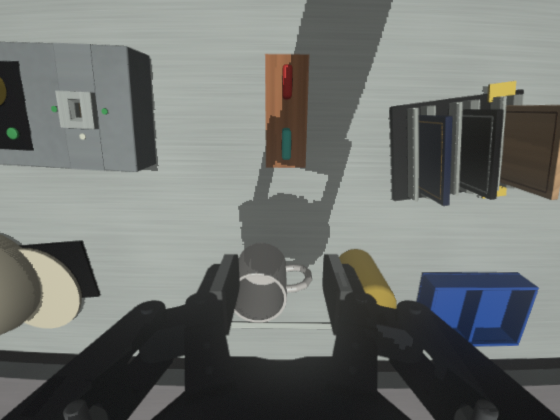

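View pics/c_t8.png

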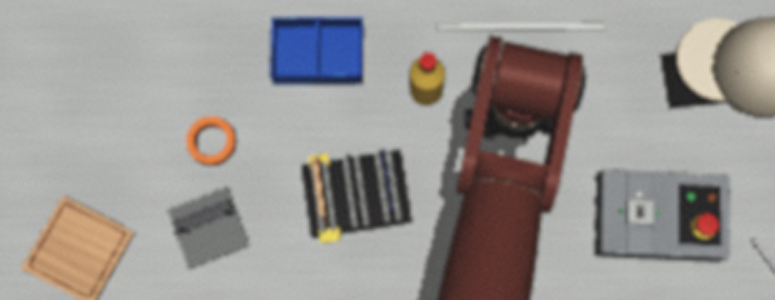

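Wrist view: teal key at (287,143), red at (287,80), keyswitch collar at (75,108). The teal one is the only teal-headed key. Measuring, with an enlarged crop to confirm.

```bash
cat > m8.py <<'E'
from h import *
import sys
tag=sys.argv[1]
im=load(tag);W=cloud(im);f=im['frame'];hsv=cv2.cvtColor(f,cv2.COLOR_RGB2HSV)
P=W.reshape(-1,3);H=hsv.reshape(-1,3)
near=lambda c,r:(np.hypot(P[:,0]-c[0],P[:,1]-c[1])<r)
m=near((.563,-.06),.05)&(H[:,0]>75)&(H[:,0]<100)&(H[:,1]>90)&(P[:,2]>.05)
T=P[m]; print('teal',m.sum(),T.min(0),T.max(0))
t=T[T[:,2]>.082]; print(len(t),cv2.minAreaRect(t[:,:2].astype(np.float32)),np.median(t[:,2]))
m=near((.53,-.06),.08)&(P[:,2]>.036)&(P[:,2]<.048); b=P[m]; print('block',len(b),cv2.minAreaRect(b[:,:2].astype(np.float32)),np.median(b[:,2]))
m=near((.53,-.06),.09)&(P[:,2]>.05)&((H[:,0]<8)|(H[:,0]>172))&(H[:,1]>150); b=P[m]; print('red',len(b),b.mean(0))
E
python3 m8.py w8; python3 - <<'E'
from h import *
crop('w8',255,45,320,175,4,'c_w8k'); crop('w8',40,75,120,145,8,'c_w8l')
im=load('w8');W=cloud(im);f=im['frame']
for u,v in [(75,108),(62,108),(90,108),(75,95),(75,122),(30,100),(120,100)]: print(u,v,W[v,u].round(4),f[v,u])
P=W[80:140,40:120].reshape(-1,3); m=(P[:,2]>.0645)&(P[:,2]<.073); c=P[m]; print(len(c),cv2.minAreaRect(c[:,:2].astype(np.float32)),np.median(c[:,2]))
P=W.reshape(-1,3); m=(P[:,2]>.055)&(P[:,2]<.064)&(abs(P[:,0]-.52)<.12)&(P[:,1]<-.2); c=P[m]; print(len(c),c.min(0),c.max(0),cv2.minAreaRect(c[:,:2].astype(np.float32)))
E
```

```text
teal 260 [ 0.54396901 -0.06470598  0.05971503] [ 0.57439206 -0.05568024  0.09175754]
251 ((0.5591514110565186, -0.060207221657037735), (0.030396917834877968, 0.00872372929006815), 0.7632147669792175) 0.08948452784090416
block 4140 ((0.5282577276229858, -0.06032278388738632), (0.1299552172422409, 0.05022431164979935), 0.10165396332740784) 0.042087962223626624
red 303 [ 0.49644307 -0.06035399  0.08917517]
75 108 [ 0.5226 -0.3035  0.0612] [73 76 73]
62 108 [ 0.5225 -0.3148  0.0672] [162 168 163]
90 108 [ 0.5228 -0.2808  0.0686] [161 167 161]
75 95 [ 0.5088 -0.2962  0.0679] [162 167 162]
75 122 [ 0.538  -0.3017  0.0682] [162 167 162]
30 100 [ 0.5132 -0.3573  0.0599] [122 128 127]
120 100 [ 0.5142 -0.25    0.059 ] [129 134 134]
1198 ((0.5244566798210144, -0.299455851316452), (0.04292602837085724, 0.040488556027412415), 86.19004821777344) 0.06797048062245917
15235 [ 0.45086562 -0.41737059  0.05503954] [ 0.59667515 -0.23354833  0.06399212] ((0.5233047008514404, -0.32490044832229614), (0.17770850658416748, 0.14103852212429047), 86.92344665527344)
```

View pics/c_w8k.png

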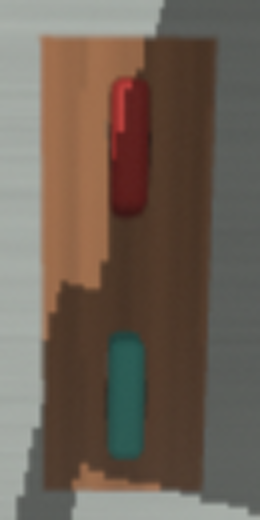

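View pics/c_w8l.png

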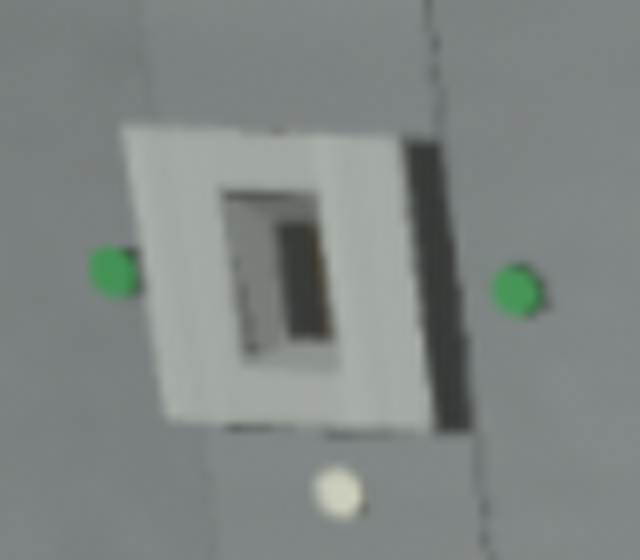

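Key head centre ≈ (0.5598, −0.0602), top 0.090, consistent with the block (±32 mm from its centre). Lock ≈ (0.5235, −0.300). Going down to the key.

Emit:
jog_arm --steps '[{"dx": -0.6, "dy": 0.09, "dz": -0.6, "twist": 0}, {"dx": -0.77, "dy": 0.09, "dz": -1.3, "twist": 0}, {"dx": -0.77, "dy": 0.09, "dz": -2.0, "twist": 0}, {"dx": -0.77, "dy": 0.09, "dz": -2.7, "twist": 0}, {"dx": -0.77, "dy": 0.09, "dz": -2.7, "twist": 0}]'

```text
t: 9.07
tool_pos: [0.5567, -0.0558, 0.102]
tool_rot: [-0.026, 3.14, -0.005]
contact_force: [-0.1, 0.6, 0.4]
opening: 0.0452
```

```bash
python3 - <<'E'
from h import *
o=obs(); M=R.from_rotvec(o['tool_rot']).as_matrix(); y=M[:,1]; print(np.degrees(np.arctan2(y[1],y[0])))
print((np.array([.5598,-.0602,.051])-o['tool_pos'])/.06); snap('wrist','w9')
E
python3 m8.py w9
```

```text
{'t': 9.075, 'q': [-0.2316, 0.0126, 1.8786, -0.0027, 1.2486, -1.8177], 'tool_pos': [0.5567, -0.0558, 0.102], 'tool_rot': [-0.0255, 3.1403, -0.0046], 'contact_force': [-0.0558, 0.5708, 0.4161], 'opening': 0.0452}
90.9308244057625
[ 0.05199904 -0.07387808 -0.84917234]
teal 986 [ 0.54338948 -0.06480719  0.05030909] [ 0.57435221 -0.05565435  0.09193925]
757 ((0.5588796734809875, -0.060319866985082626), (0.03097318857908249, 0.00898318737745285), 0.8319233655929565) 0.0896760842105194
block 10610 ((0.5284605026245117, -0.0604783333837986), (0.13033175468444824, 0.05049537867307663), 0.15910466015338898) 0.042093665572342065
red 1052 [ 0.49482227 -0.06026598  0.08947321]
```

View pics/w9.png

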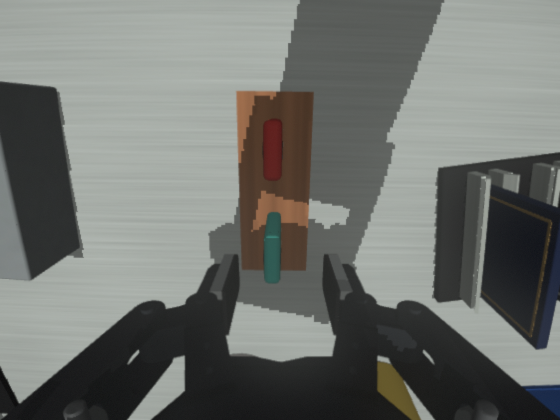

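Key (272 px) is slightly left of jaw centre (281 px), which matches the 4.5 mm correction. Descending and gripping.

Emit:
jog_arm --steps '[{"dx": 0.05, "dy": -0.075, "dz": -0.2, "twist": -0.04}, {"dx": 0.05, "dy": -0.075, "dz": -0.6, "twist": -0.04}, {"dx": 0.05, "dy": -0.075, "dz": -0.82, "twist": -0.04}, {"dx": 0.05, "dy": -0.075, "dz": -0.82, "twist": -0.04}]'

```text
t: 9.62
tool_pos: [0.5616, -0.061, 0.0553]
tool_rot: [-0.014, 3.136, -0.006]
contact_force: [-0.2, -0.4, -0.5]
opening: 0.0451
```

Emit:
jog_arm --steps '[{"dx": 0, "dy": 0, "dz": 0, "twist": 0}, {"dx": 0, "dy": 0, "dz": 0, "twist": 0}, {"dx": 0, "dy": 0, "dz": 0, "twist": 0}, {"dx": 0, "dy": 0, "dz": 0, "twist": 0}]' --gripper 255 --newtons 70

```text
t: 10.12
tool_pos: [0.5625, -0.0612, 0.0565]
tool_rot: [-0.014, 3.134, -0.007]
contact_force: [-0.7, 0.8, 4.3]
opening: 0.0091
```

Emit:
jog_arm --steps '[{"dx": 0, "dy": 0, "dz": 0.3, "twist": 0}, {"dx": 0, "dy": 0, "dz": 0.9, "twist": 0}, {"dx": 0, "dy": 0, "dz": 1.6, "twist": 0}, {"dx": 0, "dy": 0, "dz": 2.0, "twist": 0}, {"dx": 0, "dy": 0, "dz": 2.0, "twist": 0}]'

```text
t: 10.75
tool_pos: [0.5638, -0.0615, 0.1799]
tool_rot: [-0.014, 3.129, -0.009]
contact_force: [-0.5, -1.2, -0.6]
opening: 0.0092
```

```bash
cat > m10.py <<'E'
from h import *
import sys
tag=sys.argv[1]; o=obs(); M=R.from_rotvec(o['tool_rot']).as_matrix();y=M[:,1]; print('yaw',np.degrees(np.arctan2(y[1],y[0])),'tilt',M[:,2])
im=snap('wrist',tag);W=cloud(im);H=cv2.cvtColor(im['frame'],cv2.COLOR_RGB2HSV).reshape(-1,3);P=W.reshape(-1,3)
L=(P-o['tool_pos'])@M
m=(abs(L[:,0])<.04)&(abs(L[:,1])<.02)&(L[:,2]>-.06)&(L[:,2]<.03)&(H[:,0]>75)&(H[:,0]<100)&(H[:,1]>80)
t=L[m]; print(len(t),t.min(0).round(4),t.max(0).round(4)); tt=t[t[:,2]<np.percentile(t[:,2],50)+.004]
print('headtop z',np.percentile(t[:,2],[2,10,50]).round(4),cv2.minAreaRect(tt[:,:2].astype(np.float32)), np.polyfit(tt[:,0],tt[:,2],1))
E
python3 m10.py w10
```

```text
{'t': 10.75, 'q': [-0.2385, -0.0561, 1.8086, -0.0028, 1.3756, -1.8177], 'tool_pos': [0.5638, -0.0615, 0.1799], 'tool_rot': [-0.0139, 3.1292, -0.0093], 'contact_force': [-0.5429, -1.2191, -0.6125], 'opening': 0.0092}
yaw 90.5085764489611 tilt [ 0.01239098 -0.0058658  -0.99990602]
1933 [-0.0128 -0.0039 -0.0361] [0.0188 0.0059 0.0118]
headtop z [-0.0344 -0.0338 -0.0325] ((0.002939712256193161, 0.0011108019389212132), (0.009556985460221767, 0.0314086377620697), 89.86876678466797) [ 0.03526402 -0.03308837]
```

View pics/w10.png

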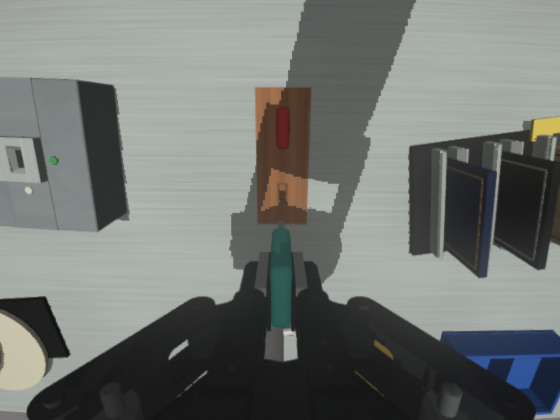

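Key is lifted, held at TCP offset +2.9 mm (tool x), tip about 50 mm below TCP. Moving near the lock to look more closely.

Emit:
jog_arm --steps '[{"dx": 0.05, "dy": -0.9, "dz": 0.2, "twist": -0.1}, {"dx": 0.1, "dy": -1.8, "dz": 0.4, "twist": -0.2}, {"dx": 0.15, "dy": -2.7, "dz": 0.4, "twist": -0.35}, {"dx": 0.25, "dy": -3.6, "dz": 0.4, "twist": -0.35}, {"dx": 0.25, "dy": -3.97, "dz": 0.4, "twist": -0.35}]'

```text
t: 11.42
tool_pos: [0.5764, -0.3014, 0.1989]
tool_rot: [0.086, 3.135, -0.005]
contact_force: [-0.3, 0.4, -0.7]
opening: 0.0091
```

Emit:
jog_arm --steps '[{"dx": 0, "dy": 0, "dz": 0, "twist": 0}]'

```text
t: 11.55
tool_pos: [0.5755, -0.3017, 0.1971]
tool_rot: [0.089, 3.138, -0.002]
contact_force: [-0.6, -0.1, 0.3]
opening: 0.0089
```

```bash
python3 m10.py w11; python3 - <<'E'
from h import *
im=load('w11'); W=cloud(im)
P=W.reshape(-1,3)
m=(P[:,2]>.064)&(P[:,2]<.073)&(np.hypot(P[:,0]-.5235,P[:,1]+.3)<.032); 
img=m.reshape(420,560); vs,us=np.where(img); print(us.min(),us.max(),vs.min(),vs.max())
c=P[m]; print(len(c),cv2.minAreaRect(c[:,:2].astype(np.float32)),np.median(c[:,2]))
u0,u1,v0,v1=us.min()-15,us.max()+15,vs.min()-15,vs.max()+15
crop('w11',u0,v0,u1,v1,6,'c_w11')
# keyway hole: pixels inside collar bounding lacking collar-height; 
hole=(P[:,2]<.0655)|np.isnan(P[:,2])
R0=cv2.minAreaRect(c[:,:2].astype(np.float32))
E
```

```text
{'t': 11.55, 'q': [-0.5975, 0.1307, 1.5874, 0.0004, 1.4208, -2.1119], 'tool_pos': [0.5755, -0.3017, 0.1971], 'tool_rot': [0.0886, 3.1379, -0.0017], 'contact_force': [-0.6159, -0.0709, 0.2808], 'opening': 0.0089}
yaw 86.76406314463627 tilt [ 0.00245342 -0.00118239 -0.99999629]
1920 [-0.013  -0.0039 -0.0351] [0.0188 0.0059 0.0113]
headtop z [-0.0343 -0.0339 -0.0325] ((0.0027545150369405746, 0.0011781516950577497), (0.009575067088007927, 0.03142988681793213), 89.47578430175781) [ 0.02989933 -0.03307588]
257 301 123 168
1776 ((0.5246556401252747, -0.29972535371780396), (0.04039112478494644, 0.04023686796426773), 87.62146759033203) 0.06797602301070382
```

View pics/w11.png

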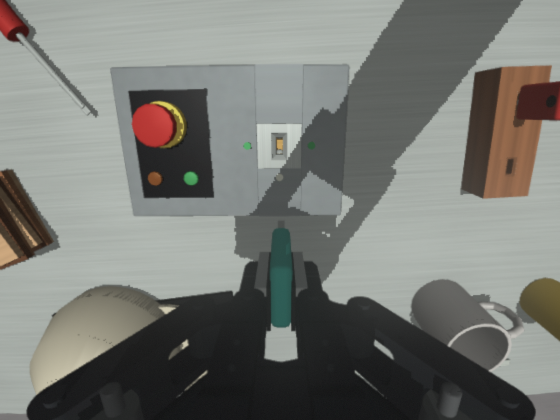

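View pics/c_w11.png

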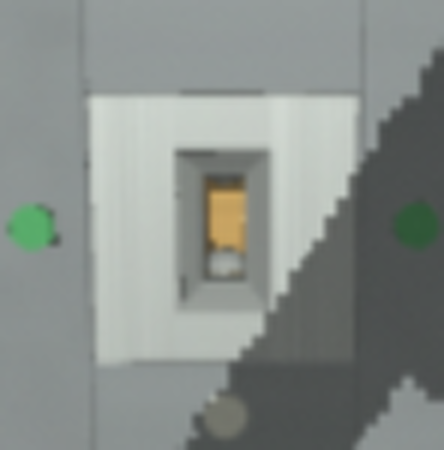

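Collar centre (0.5247, −0.2997), keyway yaw −2.4°, top at 0.068 as given; hole centred at (279,146). Moving over it, tip a few mm above the mouth.

Emit:
jog_arm --steps '[{"dx": -0.6, "dy": 0.02, "dz": 0, "twist": 0.08}, {"dx": -0.8, "dy": 0.02, "dz": -0.4, "twist": 0.08}, {"dx": -0.8, "dy": 0.02, "dz": -0.9, "twist": 0.08}, {"dx": -0.8, "dy": 0.02, "dz": -1.15, "twist": 0.08}, {"dx": -0.8, "dy": 0.02, "dz": -1.15, "twist": 0.08}]'

```text
t: 12.22
tool_pos: [0.5268, -0.2978, 0.1262]
tool_rot: [-0.063, -3.14, -0.002]
contact_force: [0.1, 0.8, -0.5]
opening: 0.009
```

```bash
python3 m10.py w12; python3 - <<'E'
from h import *
o=obs(); print((np.array([.5275,-.3004,.1235])-o['tool_pos'])/.06)
snap('side','s12'); crop('s12',220,230,360,350,5,'c_s12')
E
```

```text
{'t': 12.225, 'q': [-0.6378, 0.093, 1.7512, 0.0008, 1.2987, -2.1688], 'tool_pos': [0.5268, -0.2978, 0.1262], 'tool_rot': [-0.0629, -3.1403, -0.0022], 'contact_force': [0.1483, 0.841, -0.4811], 'opening': 0.009}
yaw 87.70447080870896 tilt [-6.27045464e-04  1.43462337e-03 -9.99998774e-01]
1971 [-0.013  -0.0042 -0.0351] [0.0188 0.0059 0.0117]
headtop z [-0.0344 -0.0338 -0.0325] ((0.0028590941801667213, 0.0005984199233353138), (0.03158101812005043, 0.01008557341992855), 1.682881474494934) [ 0.03273272 -0.03307648]
{'t': 12.275, 'q': [-0.6381, 0.0923, 1.7493, 0.0007, 1.2987, -2.1688], 'tool_pos': [0.5276, -0.2987, 0.1277], 'tool_rot': [0.0632, 3.1395, -0.0003], 'contact_force': [-0.3289, -0.0359, -0.0818], 'opening': 0.0093}
[-0.00226444 -0.02907074 -0.07008726]
```

View pics/w12.png

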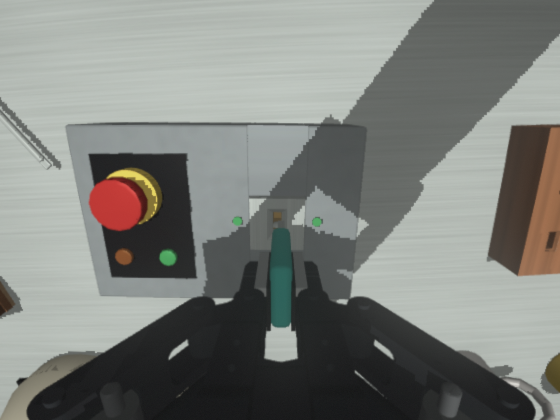

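View pics/c_s12.png

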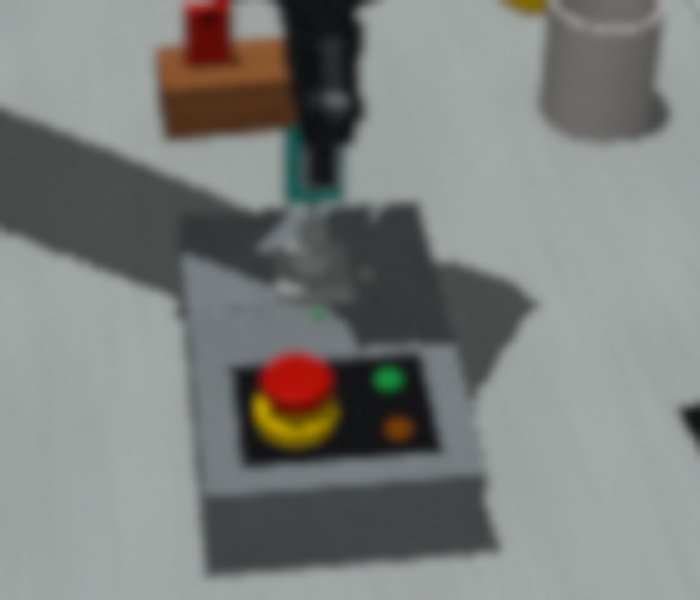

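Key head lines up with the keyway (273–281 px). Lowering into the bevel, stopping above the pins.

Emit:
jog_arm --steps '[{"dx": 0, "dy": -0.03, "dz": 0, "twist": 0}, {"dx": 0, "dy": -0.03, "dz": -0.12, "twist": 0}, {"dx": 0, "dy": -0.03, "dz": -0.24, "twist": 0}, {"dx": 0, "dy": -0.03, "dz": -0.36, "twist": 0}, {"dx": 0, "dy": -0.03, "dz": -0.36, "twist": 0}]'

```text
t: 12.95
tool_pos: [0.5274, -0.3007, 0.1057]
tool_rot: [0.064, 3.14, 0.0]
contact_force: [-0.1, -0.1, -0.5]
opening: 0.0091
```

Emit:
jog_arm --steps '[{"dx": 0, "dy": 0, "dz": -0.07, "twist": 0}, {"dx": 0, "dy": 0, "dz": -0.12, "twist": 0}, {"dx": 0, "dy": 0, "dz": -0.12, "twist": 0}]'

```text
t: 13.32
tool_pos: [0.5274, -0.3007, 0.0987]
tool_rot: [0.064, 3.14, -0.0]
contact_force: [-1.4, 0.5, 1.4]
opening: 0.0089
```

Emit:
jog_arm --steps '[{"dx": 0, "dy": 0, "dz": -0.03, "twist": 0}, {"dx": 0, "dy": 0, "dz": -0.06, "twist": 0}, {"dx": 0, "dy": 0, "dz": -0.06, "twist": 0}]'

```text
t: 13.7
tool_pos: [0.5276, -0.3011, 0.0974]
tool_rot: [0.064, 3.14, -0.001]
contact_force: [-5.0, 2.6, 9.6]
opening: 0.0089
```

Emit:
jog_arm --steps '[{"dx": -0.03, "dy": 0.01, "dz": -0.05, "twist": 0}, {"dx": 0.02, "dy": 0.01, "dz": -0.06, "twist": 0}, {"dx": -0.03, "dy": 0.01, "dz": -0.07, "twist": 0}, {"dx": 0, "dy": 0.01, "dz": -0.07, "twist": 0}]'

```text
t: 14.2
tool_pos: [0.5266, -0.3008, 0.093]
tool_rot: [-0.063, -3.139, 0.002]
contact_force: [-5.8, -1.6, 2.8]
opening: 0.009
```

First pin passed. Next one.

Emit:
jog_arm --steps '[{"dx": -0.01, "dy": 0, "dz": -0.05, "twist": 0}, {"dx": -0.01, "dy": 0, "dz": -0.09, "twist": 0}, {"dx": -0.01, "dy": 0, "dz": -0.09, "twist": 0}]'

```text
t: 14.58
tool_pos: [0.527, -0.3013, 0.0896]
tool_rot: [0.063, 3.141, -0.004]
contact_force: [-2.9, 0.3, 8.7]
opening: 0.0092
```

Emit:
jog_arm --steps '[{"dx": -0.04, "dy": 0, "dz": -0.05, "twist": 0}, {"dx": 0.02, "dy": 0, "dz": -0.07, "twist": 0}, {"dx": -0.04, "dy": 0, "dz": -0.08, "twist": 0}, {"dx": -0.01, "dy": 0, "dz": -0.08, "twist": 0}]'

```text
t: 15.08
tool_pos: [0.5279, -0.3016, 0.0859]
tool_rot: [0.063, 3.137, -0.005]
contact_force: [1.0, 0.7, 5.6]
opening: 0.0093
```

Emit:
jog_arm --steps '[{"dx": -0.01, "dy": 0.01, "dz": -0.04, "twist": 0}, {"dx": -0.01, "dy": 0.01, "dz": -0.07, "twist": 0}, {"dx": -0.01, "dy": 0.01, "dz": -0.09, "twist": 0}, {"dx": -0.01, "dy": 0.01, "dz": -0.09, "twist": 0}]'

```text
t: 15.58
tool_pos: [0.528, -0.3016, 0.0824]
tool_rot: [0.063, 3.136, -0.007]
contact_force: [-2.3, 2.4, 10.2]
opening: 0.0089
```

Emit:
jog_arm --steps '[{"dx": 0, "dy": 0.01, "dz": -0.06, "twist": 0}, {"dx": 0, "dy": 0.01, "dz": -0.1, "twist": 0}, {"dx": 0, "dy": 0.01, "dz": -0.1, "twist": 0}]'

```text
t: 15.95
tool_pos: [0.5282, -0.3017, 0.0822]
tool_rot: [0.062, 3.138, -0.008]
contact_force: [-13.5, 6.6, 30.8]
opening: 0.0087
```

```bash
python3 m10.py w13; python3 - <<'E'
from h import *
snap('side','s13'); crop('s13',220,230,360,350,5,'c_s13')
im=load('w13');P=cloud(im).reshape(-1,3);H=cv2.cvtColor(im['frame'],cv2.COLOR_RGB2HSV).reshape(-1,3)
m=(np.hypot(P[:,0]-.5247,P[:,1]+.3)<.03)&(P[:,2]>.1)&(H[:,0]>75)&(H[:,0]<100)&(H[:,1]>80);t=P[m];t=t[t[:,2]>.11]
print(len(t),cv2.minAreaRect(t[:,:2].astype(np.float32)),np.percentile(t[:,2],[10,50,90]))
E
```

```text
{'t': 15.95, 'q': [-0.6401, 0.1453, 1.7739, -0.0027, 1.217, -2.1703], 'tool_pos': [0.5282, -0.3017, 0.0822], 'tool_rot': [0.0623, 3.138, -0.0081], 'contact_force': [-13.546, 6.6342, 30.761], 'opening': 0.0087}
yaw 87.72581355517829 tilt [ 0.00285426 -0.00522997 -0.99998225]
1986 [-0.0135 -0.0041 -0.0356] [0.019  0.0063 0.011 ]
headtop z [-0.0345 -0.0339 -0.0326] ((0.0024406798183918, 0.0008352650329470634), (0.031857024878263474, 0.009995383210480213), 0.17205852270126343) [ 0.03475073 -0.03317707]
1356 ((0.525729238986969, -0.3005744218826294), (0.009995248168706894, 0.031850315630435944), 87.6795425415039) [0.11365419 0.11540151 0.11632325]
```

View pics/c_s13.png

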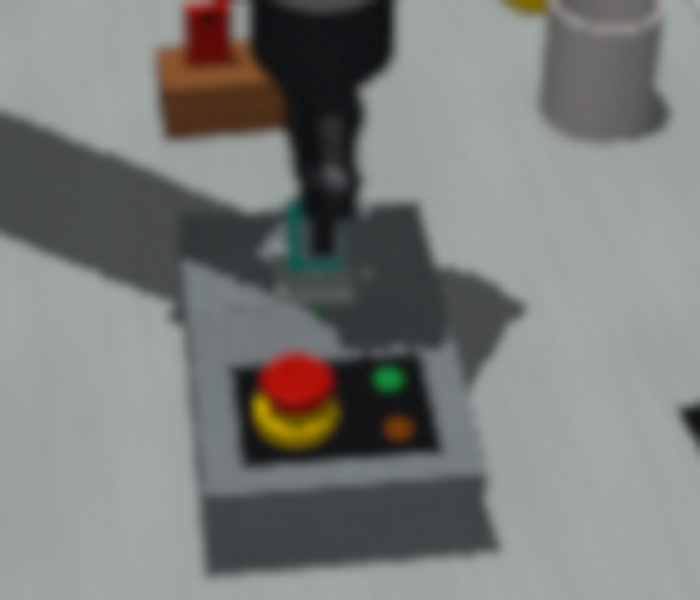

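View pics/w13.png

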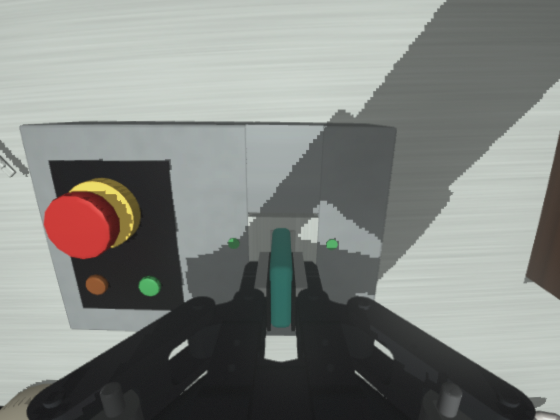

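Key is home: head top at 0.116 (68+48 mm), hard stop, axis within about 1.5 mm of the collar centre. Turning clockwise with a light downward push.

Emit:
jog_arm --steps '[{"dx": -0.01, "dy": 0.01, "dz": -0.02, "twist": 0}, {"dx": -0.01, "dy": 0.0, "dz": -0.03, "twist": -0.8}, {"dx": -0.01, "dy": -0.01, "dz": -0.03, "twist": -1.6}, {"dx": -0.015, "dy": -0.015, "dz": -0.03, "twist": -2.4}, {"dx": -0.02, "dy": -0.02, "dz": -0.03, "twist": -3.2}]' --newtons 100

```text
t: 16.68
tool_pos: [0.5275, -0.3029, 0.0825]
tool_rot: [0.931, 2.999, -0.009]
contact_force: [-2.8, 2.7, 12.5]
opening: 0.0088
```

```bash
python3 m10.py w14
```

```text
{'t': 16.675, 'q': [-0.6412, 0.1465, 1.7722, -0.0053, 1.2196, -1.6081], 'tool_pos': [0.5275, -0.3029, 0.0825], 'tool_rot': [0.9311, 2.9988, -0.0091], 'contact_force': [-2.8201, 2.7022, 12.5098], 'opening': 0.0088}
yaw 55.5016155528684 tilt [-2.19503582e-04 -6.00019528e-03 -9.99981975e-01]
1942 [-0.0127 -0.0042 -0.0371] [0.0192 0.0062 0.0111]
headtop z [-0.0343 -0.0338 -0.0326] ((0.0031616203486919403, 0.000879763625562191), (0.010113006457686424, 0.031670257449150085), 89.56523132324219) [ 0.03173781 -0.03306365]
```

Emit:
jog_arm --steps '[{"dx": -0.015, "dy": 0.01, "dz": -0.03, "twist": -0.8}, {"dx": -0.02, "dy": 0.01, "dz": -0.03, "twist": -1.6}, {"dx": -0.025, "dy": 0.01, "dz": -0.03, "twist": -2.4}, {"dx": -0.03, "dy": 0.01, "dz": -0.03, "twist": -3.2}, {"dx": -0.035, "dy": 0.01, "dz": -0.03, "twist": -4.0}]'

```text
t: 17.35
tool_pos: [0.5259, -0.3037, 0.0826]
tool_rot: [1.91, 2.492, -0.013]
contact_force: [-3.9, -0.7, 9.0]
opening: 0.0085
```

```bash
python3 m10.py w15
```

```text
{'t': 17.35, 'q': [-0.6424, 0.1454, 1.7732, -0.0088, 1.2214, -0.9026], 'tool_pos': [0.5259, -0.3037, 0.0826], 'tool_rot': [1.9097, 2.4924, -0.013], 'contact_force': [-3.8911, -0.7049, 8.9919], 'opening': 0.0085}
yaw 15.079082360767979 tilt [-0.0036893  -0.00762092 -0.99996415]
1948 [-0.0119 -0.0046 -0.037 ] [0.0198 0.0057 0.0116]
headtop z [-0.0343 -0.0338 -0.0325] ((0.0038231024518609047, 0.0006742742843925953), (0.010054420679807663, 0.03142058104276657), 88.32842254638672) [ 0.03257393 -0.03307689]
```

Emit:
jog_arm --steps '[{"dx": -0.01, "dy": 0.01, "dz": -0.03, "twist": -0.8}, {"dx": -0.02, "dy": 0.01, "dz": -0.03, "twist": -1.6}, {"dx": -0.03, "dy": 0.01, "dz": -0.03, "twist": -2.4}, {"dx": -0.03, "dy": 0.01, "dz": -0.03, "twist": -2.5}, {"dx": -0.03, "dy": 0.01, "dz": -0.03, "twist": -2.5}]'

```text
t: 18.02
tool_pos: [0.5244, -0.3039, 0.0826]
tool_rot: [2.407, 2.017, -0.015]
contact_force: [-2.1, 1.0, 10.9]
opening: 0.0088
```

```bash
python3 m10.py w16; python3 - <<'E'
from h import *
o=obs();print(o['wrist_torque'])
snap('side','s16'); crop('s16',220,230,360,350,5,'c_s16'); snap('top','t16');crop('t16',120,140,430,260,2.5,'c_t16')
im=load('w16');P=cloud(im).reshape(-1,3);H=cv2.cvtColor(im['frame'],cv2.COLOR_RGB2HSV).reshape(-1,3)
m=(np.hypot(P[:,0]-.5247,P[:,1]+.3)<.03)&(P[:,2]>.1)&(H[:,0]>75)&(H[:,0]<100)&(H[:,1]>80);t=P[m];t=t[t[:,2]>.11]
print(len(t),cv2.minAreaRect(t[:,:2].astype(np.float32)),np.percentile(t[:,2],[10,50,90]))
E
```

```text
{'t': 18.025, 'q': [-0.6436, 0.1446, 1.7741, -0.0102, 1.2239, -0.464], 'tool_pos': [0.5244, -0.3039, 0.0826], 'tool_rot': [2.4072, 2.0167, -0.015], 'contact_force': [-2.1359, 1.0094, 10.9298], 'opening': 0.0088}
yaw -10.090856708111767 tilt [-0.00656754 -0.00703991 -0.99995365]
1948 [-0.0117 -0.005  -0.0351] [0.02   0.0054 0.0114]
headtop z [-0.0343 -0.0338 -0.0325] ((0.004161689430475235, 0.0002978402189910412), (0.009992116130888462, 0.03157532960176468), 88.44438171386719) [ 0.03546732 -0.03310311]
{'t': 18.075, 'q': [-0.6436, 0.1447, 1.7741, -0.0102, 1.2239, -0.4641], 'tool_pos': [0.5244, -0.3039, 0.0825], 'tool_rot': [2.4072, 2.0168, -0.015], 'contact_force': [-3.2989, 1.4063, 10.4991], 'opening': 0.0088}
[0.06741609 0.63462453 0.11421057]
1314 ((0.5256442427635193, -0.2996709644794464), (0.03157631680369377, 0.010024513117969036), 81.48615264892578) [0.1138547  0.11563354 0.11650755]
```

View pics/w16.png

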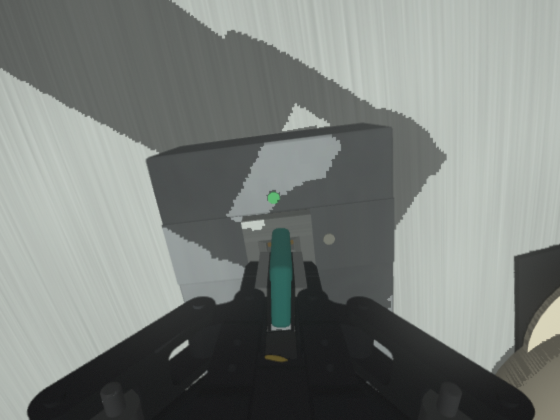

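View pics/c_t16.png

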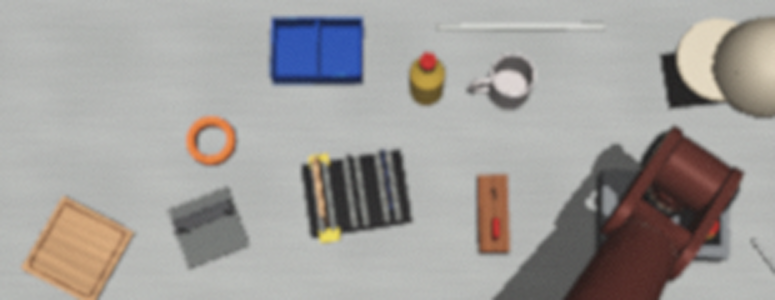

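View pics/c_s16.png

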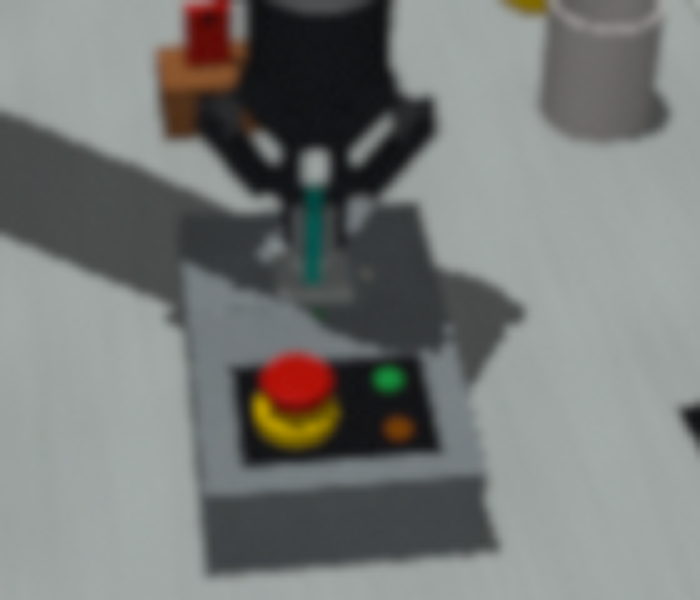

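Everything reads as required: key turned about 96° (1.68 rad, minus about 0.2 rad of play), spring torque of about 0.11 N m felt, head on the collar (top 0.1156), axis within about 1 mm. The rack and loose items are unmoved. Handing in.

```bash
python3 - <<'E'
from h import *
print(ctrl.finish_job()); obs()
E
```

```text
the job is handed in; nothing more can be done
None
the job is handed in; nothing more can be done
```

The job is handed in at about 18 s of the 58 s allowed; no verdict is reported. The plaque stands released in the yellow-tabbed slot. The teal key is home in the switch, turned clockwise, and still gripped.

- **Plaque:** I stood it upright in the easel with the half-closed fingers, then gripped it and carried it over. I set it down until it pressed on the slot floor with about 15 N, then let go. Afterwards its top measured 100 mm above the slot floor, about 1 mm off centre along and across the slot.
- **Key:** I pushed it past both pins at about 9 to 10 N with a little rocking, to a hard stop. The head top measured about 116 mm above the table, which matches the collar plus the head height. After turning, its axis was about 1 mm off the collar centre.
- **Turn:** The key head turned about 96° (1.68 rad). With the stated play that should put the lock near 1.48 rad, but I could not read the joint directly. The arm felt a restoring torque of about 0.11 N m, and it holds a grip set to 100 N and a downward push of about 10 N.
- **Other items:** In the last top picture the black and navy plaques, red key, bottle, mug and tape roll showed no visible change. I judged them by eye only. The screwdriver is mostly outside that crop, so I did not check it, though the arm never went near it.

Two readings disagreed slightly. The key ended about 3 to 4 mm off the tool centre along the jaws, and I corrected for that in the turn. The camera also showed the head top sloping about 2°. That slope looked the same before and after insertion, so I put it down to the calibration; it is well inside the 0.12 rad limit.

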